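Bring the screw bin into balance with counterweights

ROBOT

A 6-joint arm with a two-finger parallel gripper is mounted at the origin on a cart in front of the work surface, level with it; the furniture and walls round the work are solid. World frame = base frame: x ahead of the robot, y to its left, z up, the work surface at z = 0. Lengths are in m, angles in degrees, forces in N, time in s.
With the tool pointing down it reaches from about 0.3 to 0.75 m from the base axis. Payload 8.5 kg.
Tool frame: the origin (TCP) lies at the very end of the fingers, on their centre line; the grasp point (between the pads) lies 19 mm behind it (env.hold_point_z is the distance from the TCP to the grasp point, in m); z points along the fingers, y is the line along which they close (so a half turn about z gives the same grasp; the last joint's range is limited). The gripper opens to 85 mm and grips with 20 to 120 N. Pads are 22 mm wide; open, the fingers measure 114 mm over their backs; the gripper's body (76 mm by 85 mm) begins 54 mm behind the grasp point. The pads swing forward as they close: fully open they stand 13 mm farther back than shut.
Start: joints at [53.096, 21.807, 74.336, -0, 83.858, -12.336], TCP at [0.229, 0.5, 0.231] pointing down, gripper open.
Joint ranges: [-178.18, 178.18], [-50.72, 133.34], [12.68, 142.11], [-81.47, 261.47], [9.98, 163.14], [-165.26, 165.26]. Speed limits (degrees/s): [136.94, 136.94, 180, 180, 180, 180].

INTERFACE

Orientations are given as a 3x3 rotation matrix whose columns are the frame's x, y, z axes.
In Python, from rig import env, optics gives the robot as it stands.
- The arm moves only by the shell command python3 -m jog 'ROWS' [OPENING] [FORCE]. ROWS is JSON, a list of rows, each an object with "linear": the shift along the tool's x, y, z in units of 40 mm (1.0 is 40 mm), a list of three; "roll": the turn about the tool's z in units of 5 degrees (1.0 is 5 degrees). A call has 1 to 12 rows; each row shifts and turns the commanded pose from where the row before left it, along the tool's axes as they then stand; what a row does not reach is not made up. A row lasts 1/12 s, in which the tool goes at most 41.7 mm and 7.16 degrees, less where a joint would pass 70% of its speed; a pose out of reach is approached as far as the arm can. A call is refused whole if a number of a shift passes 1 or a number of a turn 1, either way. A call with a gripper value outside its range is refused whole. OPENING is the opening, from -1 (shut) to 1 (fully open), set as the call begins (- or left out, the last holds). The fingers move at their own pace and stop on an object; FORCE is the grip in N (left out, the last holds). Time passes only in rows, so rows that do not move let the fingers close. It gives the time, the measured TCP pose, the force, the opening and the grip force at its end, in the units of the state.
- env.observe(): the state, without advancing time (a new reading comes with each control period).
- optics.get_image(name): name is "scene" or "side" or "wrist"; returns the picture (400x640x3 uint8, red, green, blue); there is no depth.
- optics.calibration(name): a dict with "fov_y" (degrees; the focal length in pixels is half the picture's height over the tangent of half this angle, whatever the lens; pixels are square), "cx", "cy" (the principal point, pixels), "T" (4x4, takes a point from camera to world coordinates). Camera axes: x right, y down, z forward; pixel columns grow to the right and rows downward; lengths in m; the calibration is good to about 2 mm. The wrist camera is an equidistant fisheye: a pixel r from the principal point sees the ray r / f radians off the axis. A picture is of the moment at which its call begins: read the wrist's pose just before it. calibration takes no time and is no camera call; for the wrist camera it gives the pose at the moment of the call.
- env.close_job(): hands the job in; it is judged then, once.
The state is a dict: "time_s": time; "q": joint angles; "qvel": joint speeds; "joint_efforts": joint torques, N m; "position": TCP position; "tool_rot": TCP orientation; "ft_force": force on the tool from outside, world axes, zero at the start; "wrist_torque": the same for the moment, N m; "grip_width": finger opening in m; "gripper_force": force on a finger pad.
Only numpy, scipy, OpenCV 4.12 (cv2) and the standard library are available. Lean on these libraries where they do the work, as an engineer would, in place of code of your own. Each camera call takes 0.05 s, during which the arm holds its last target. There are 200 camera calls.

TASK

Weigh the bin of screws on the beam balance: one counterweight is already on the small round pan and is too little, so thread the loose steel disc onto the spindle above it until it rests flat on the first, then nudge the brass poise along the beam until the beam floats level, its red pointer resting in the green band. The balance is delicate, so feel for the spindle and push only lightly, and leave the screw bin and everything else on the bench alone.

Things in the scene. Friction and masses are not known exactly. Their poses are not given: they have to be found in the camera images.
- balance: Beam balance, blue base 120 x 340 mm, fixed. Origin: centre of the base's underside. y runs along the beam: load pan with the bin at +y, round weight pan at -y; the robot is on the -x side. Beam pivot 78 mm high; pans pivot in the beam 150 mm either side and stay horizontal. White index post with green band at y = -216 mm, top 105 mm high.
- beam (a joint): Beam angle, rad: 0 = load pan down on its stop (start), 0.12 = level, 0.24 = weight pan down on its stop. A weak spring centres it: with the loose disc on and all untouched, 1 mm of poise travel changes it by about 0.0028 once it floats off the stops. Damped, settles in about 1 s.
- weight_pan: Round steel weight pan, 72 mm across, on the -y arm, with a brass spindle on it that carries one steel disc already (44 mm across, captive). Origin: its pivot in the beam, 34 mm below the pan's upper face; z up. At first it is up on its stop and gives way downwards, by up to 36 mm, against 1 to 4 N.
- seat (a point): Nominal centre of the captive disc's upper face, 16 mm above the pan's face; axes as the balance's. The spindle stands 26 mm above it, 12 mm across, blunt tip, 0.8 mm chamfer. Worn mount: spindle and captive disc stand up to 3 mm off this point in x and y, unmeasured: find it by feel (rest the loose disc on the tip so that the pan gives 5 mm, circle until the pan springs up) or by sight.
- disc: Loose dark steel ring-shaped counterweight, 44 mm diameter, 16 mm thick, 14 mm through bore, 150 g, lying flat on the bench. Origin: centre of the underside.
- poise (a joint): Slide of the brass poise along the beam, in m: 0 = load-pan end, 0.10 = end nearest the weight pan. Moving it to larger values makes the weight pan heavier. Level is found somewhere between 0.03 and 0.085. Stiff: needs about 1 N to move, stays where left; a push on its post (top 70 mm above the pivot) first tips the beam a little, moving the post 3 to 8 mm, before it slides.
- post_top (a point): Top of the black upright post on the brass poise: 12 mm diameter, 34 mm of it free above the brass. Nudge it along the beam with a finger on either side, or between loosely opened fingers. While touched the beam does not float freely; let go to read it.
- screw_bin: Blue open bin of screws, 132 x 99 x 56 mm, standing on the rectangular load pan. Weight about 275 to 345 g, unknown. Not to be touched. Origin: centre of the underside.
- load_top (a point): Centre of the upper face of the rectangular load pan under the screw bin.
- tin: Round white tin with pressed lid, 68 mm diameter, 39 mm high; bystander. Origin: centre of the underside.
- roll: Flat roll of yellow tape, 105 mm diameter, 24 mm high; bystander.
- calculator: Desk calculator 116 x 70 x 15 mm; bystander.
- screwdriver: Yellow-handled screwdriver 176 mm long; bystander.
- carton: Small brown carton 106 x 75 x 48 mm; bystander.
- cutters: Red-handled side cutters, 141 mm long; bystander.
- grey_bin: Grey open parts bin 132 x 99 x 56 mm; bystander.

How it is judged (in metres and radians):
On the way:
1. the loose disc is threaded on the spindle and lies on the first disc (horizontal distance between disc and seat below 0.008 m and z of disc in the frame of seat between -0.004 and 0.004 m), for 0.1 s.
At the end, for the whole second after the job is handed in: The loose disc is threaded on the spindle and lies on the first disc (underside within 4 mm of its upper face, centre within 8 mm of the seat point), the screw bin still stands on its pan, and the beam floats freely and at rest within 0.02 rad of level (pointer in the green band) (all of step 1 and value of joint beam between 0.1 and 0.14 rad and velocity of joint beam between -0.03 and 0.03 rad/s and horizontal distance between screw_bin and load_top below 0.02 m and z of screw_bin in the frame of load_top below 0.01 m); the robot touches nothing.
It fails at once if a disc is pressed, dropped or jammed on the weight pan or its spindle with more than 15 N (contact force between disc and weight_pan above 15 N).
It fails at once if the fingers or arm push the balance, its beam or poise with more than 15 N (contact force between any of the fingers, the arm and balance above 15 N).
It fails at once if the screw bin is touched or shifted on its pan (contact force between any of the fingers, the arm and screw_bin above 1 N or horizontal distance between screw_bin and load_top above 0.02 m).
It fails at once if a bystander is moved by more than 30 mm (distance of any of tin, roll, calculator, screwdriver, carton, cutters, grey_bin from where it was at the start of the episode above 0.03 m).
It also fails if it takes over 67 s, if anything falls off the work surface, if the arm or the gripper's body presses on something with over 40 N, if the wrist force passes 120 N, or if a joint passes its speed limit or range.

## Working session

There is one attempt and no reset: what is moved stays moved. The work goes in short steps, Python scripts to look and compute and a shell command to move; the robot and the scene stay as the last step left them, time stands still between calls to the robot, and variables do not carry over. Pictures are saved under pics/ and viewed, at most 10 in all, crops included, and the job is handed in when it is done.

```bash
mkdir -p pics; ls; python3 - <<'E'
from rig import env, optics
import cv2,numpy as np
s=env.observe(); print(s['time_s'],s['position'],np.round(s['tool_rot'],3).tolist(),s['grip_width'],env.hold_point_z)
for n in ['scene','side','wrist']:
    c=optics.calibration(n); print(n,c['fov_y'],c['cx'],c['cy'],np.round(c['T'],4).tolist())
    im=optics.get_image(n); cv2.imwrite(f'pics/{n}0.png',im[:,:,::-1])
E
```

```text
pics
0.0 [0.22851283 0.49996464 0.23068755] [[-0.909, 0.416, -0.001], [0.416, 0.909, -0.001], [0.0, -0.001, -1.0]] 0.08562669315005494 0.0187
scene 49.29735870477198 325.8886866724809 198.34636914618787 [[0.7037, -0.545, 0.4559, -0.166], [-0.7105, -0.5418, 0.449, -0.7978], [0.0023, -0.6399, -0.7685, 1.3782], [0.0, 0.0, 0.0, 1.0]]
side 51.57894961267493 322.46031007744074 204.4243440779456 [[-0.9989, 0.0062, -0.0458, 0.68], [0.0425, 0.5131, -0.8573, 1.3105], [0.0182, -0.8583, -0.5128, 0.9223], [0.0, 0.0, 0.0, 1.0]]
wrist 65.70646984690485 320.2345217581151 197.83503316978735 [[0.4161, 0.8697, 0.2654, 0.1605], [0.9093, -0.3974, -0.1233, 0.5319], [-0.0018, 0.2926, -0.9562, 0.3722], [0.0, 0.0, 0.0, 1.0]]
```

View pics/scene0.png

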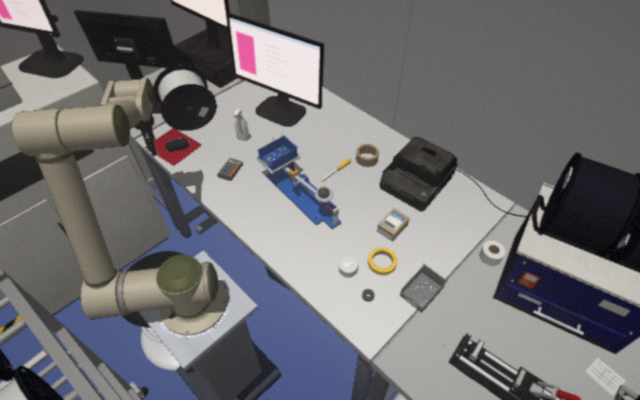

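View pics/side0.png

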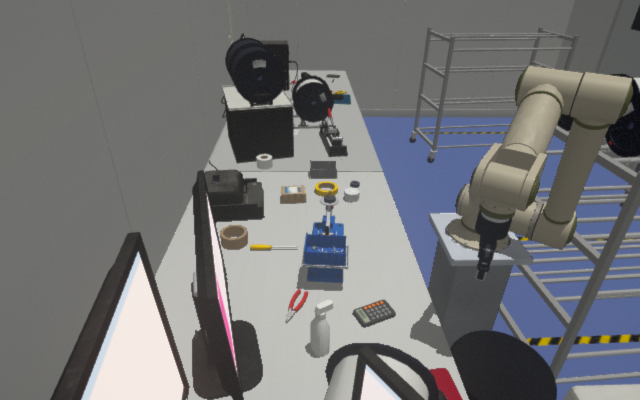

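The scene view shows the loose disc at about (368,295), the balance from (285,160) to (335,222) and the tin at (348,266). The side view shows the disc at (355,184), with the balance near (328,235). Next I'll cast rays for rough positions.

```bash
cat > h.py <<'E'
from rig import env, optics
import numpy as np, cv2
def ray(n,u,v,c=None):
    c=c or optics.calibration(n); f=200/np.tan(np.radians(c['fov_y']/2)); d=np.array([u-c['cx'],v-c['cy']])
    if n=='wrist':
        r=np.hypot(*d); t=r/f; w=np.r_[d/r*np.sin(t),np.cos(t)] if r>0 else np.array([0,0,1.])
    else: w=np.r_[d/f,1]; w/=np.linalg.norm(w)
    return c['T'][:3,3],c['T'][:3,:3]@w
def plane(n,u,v,z,c=None):
    o,d=ray(n,u,v,c); return o+d*(z-o[2])/d[2]
def tri(*rays):
    A=0;b=0
    for o,d in rays:
        P=np.eye(3)-np.outer(d,d); A=A+P; b=b+P@o
    x=np.linalg.solve(A,b); return x,[np.linalg.norm(np.cross(x-o,d)) for o,d in rays]
def proj(n,p,c=None):
    c=c or optics.calibration(n); f=200/np.tan(np.radians(c['fov_y']/2)); q=c['T'][:3,:3].T@(np.asarray(p)-c['T'][:3,3])
    if n=='wrist':
        r=np.hypot(*q[:2]); t=np.arctan2(r,q[2]); return q[:2]/r*t*f+[c['cx'],c['cy']]
    return q[:2]/q[2]*f+[c['cx'],c['cy']]
def grab(n,name):
    c=optics.calibration(n); im=optics.get_image(n); cv2.imwrite(f'pics/{name}.png',im[:,:,::-1]); np.save(f'pics/{name}.npy',np.array([c],dtype=object),allow_pickle=True); return im,c
def load(name):
    return cv2.imread(f'pics/{name}.png'),np.load(f'pics/{name}.npy',allow_pickle=True)[0]
E
python3 - <<'E'
from h import *
np.set_printoptions(precision=4,suppress=True)
print('disc',plane('scene',368,295,.016),plane('side',355,184,.016),tri(ray('scene',368,295),ray('side',355,184)))
print('pan',plane('scene',323,193,.12), plane('side',329,200,.12))
for p in [(285,163),(335,222),(270,175),(322,226),(340,221)]: print(p,plane('scene',*p,.01))
a=cv2.imread('pics/scene0.png')[120:320,240:440]; b=cv2.imread('pics/side0.png')[160:310,250:400]
cv2.imwrite('pics/c.png',np.hstack([cv2.resize(a,(400,400),interpolation=3),cv2.resize(b,(400,400),interpolation=3)]))
E
```

```text
disc [ 0.4372 -0.4083  0.016 ] [ 0.4391 -0.3885  0.016 ] (array([ 0.4387, -0.4056,  0.0079]), [np.float64(0.002071156871672047), np.float64(0.002071156871672082)])
pan [ 0.5915 -0.0363  0.12  ] [ 0.5817 -0.0636  0.12  ]
(285, 163) [0.6626 0.2703 0.01  ]
(335, 222) [ 0.5853 -0.1083  0.01  ]
(270, 175) [0.5695 0.2623 0.01  ]
(322, 226) [ 0.5359 -0.0859  0.01  ]
(340, 221) [ 0.6026 -0.1188  0.01  ]
```

View pics/c.png

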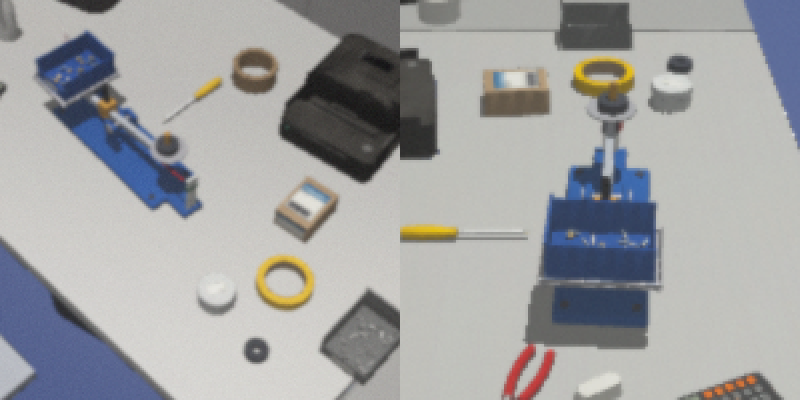

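The scene puts the disc near (0.438,-0.406) and the weight pan near (0.585,-0.05). I'll align the tool's y with world y, then move to a point where the wrist camera sees the balance.

```bash
python3 -m jog '[{"linear":[0,0,-0.25],"roll":-1},{"linear":[0,0,-0.25],"roll":-1},{"linear":[0,0,-0.25],"roll":-1},{"linear":[0,0,-0.25],"roll":-1},{"linear":[0,0,-0.25],"roll":-0.9}]'
python3 -m jog '[{"linear":[-0.4,-0.9,0],"roll":0},{"linear":[-0.4,-0.9,0],"roll":0},{"linear":[-0.4,-0.9,0],"roll":0},{"linear":[-0.4,-0.9,0],"roll":0},{"linear":[-0.4,-0.9,0],"roll":0},{"linear":[-0.4,-0.9,0],"roll":0},{"linear":[-0.4,-0.9,0],"roll":0},{"linear":[-0.4,-0.9,0],"roll":0},{"linear":[-0.4,-0.9,0],"roll":0},{"linear":[-0.4,-0.9,0],"roll":0},{"linear":[-0.4,-0.9,0],"roll":0},{"linear":[-0.4,-0.9,0],"roll":0}]'
python3 -m jog '[{"linear":[-0.4,-0.5,0],"roll":0},{"linear":[-0.4,0,0],"roll":0},{"linear":[0,0,0],"roll":0},{"linear":[0,0,0],"roll":0}]'
python3 - <<'E'
from h import *
im,c=grab('wrist','w1'); s=env.observe(); print(s['position'],np.round(s['tool_rot'],3).tolist(),s['ft_force'])
E
```

```text
time_s: 0.57
position: [0.2286, 0.5001, 0.2815]
tool_rot: [[-1.0, -0.003, -0.0], [-0.003, 1.0, -0.001], [0.0, -0.001, -1.0]]
ft_force: [-0.3, -0.5, 0.5]
grip_width: 0.0852
gripper_force: 0.0
time_s: 1.57
position: [0.4204, 0.066, 0.2813]
tool_rot: [[-1.0, 0.001, 0.0], [0.001, 1.0, 0.0], [-0.0, 0.0, -1.0]]
ft_force: [0.4, 1.1, -0.1]
grip_width: 0.0853
gripper_force: 0.0
time_s: 1.9
position: [0.452, 0.0478, 0.2808]
tool_rot: [[-1.0, 0.002, -0.001], [0.002, 1.0, 0.0], [0.001, 0.0, -1.0]]
ft_force: [0.1, 0.2, 0.7]
grip_width: 0.0856
gripper_force: 0.0
[0.45154926 0.0482617  0.28103367] [[-1.0, 0.001, -0.001], [0.001, 1.0, 0.0], [0.001, 0.0, -1.0]] [-0.74217882  0.73007807 -0.14535136]
```

View pics/w1.png

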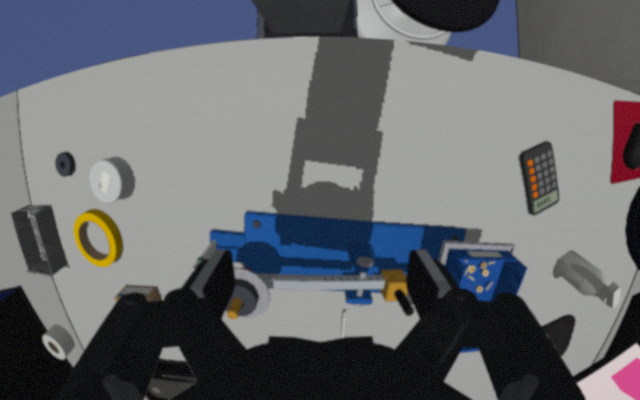

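The wrist view shows the loose disc at (65,163), the brass spindle tip around (235,308), the poise at (397,285) with its black post top around (407,310), and the base's front edge from (247,212) to (478,230). Now the arm goes toward the disc.

```bash
python3 - <<'E'
from h import *
np.set_printoptions(precision=4,suppress=True)
im,c=load('w1')
for u,v in [(247,212),(478,230),(65,163)]: print(plane('wrist',u,v,.015,c))
print('tip',plane('wrist',235,308,.172,c),'post',plane('wrist',407,312,.145,c))
E
python3 -m jog '[{"linear":[0,-1,0]},{"linear":[0,-1,0]},{"linear":[0,-1,0]},{"linear":[0,-1,0]},{"linear":[0,-1,0]},{"linear":[0,-1,0]},{"linear":[0,-1,0]},{"linear":[0,-1,0]},{"linear":[0,-1,0]},{"linear":[0.3,-0.9,0]},{"linear":[0,0,0]},{"linear":[0,0,0]}]'
python3 - <<'E'
from h import *
np.set_printoptions(precision=4,suppress=True)
im,c=grab('wrist','w2'); s=env.observe(); print(s['position'])
g=cv2.cvtColor(im,cv2.COLOR_RGB2GRAY); m=(g<80).astype(np.uint8)
n,l,st,ce=cv2.connectedComponentsWithStats(m)
for i in range(1,n):
    if 60<st[i,4]<4000: print(st[i],ce[i],plane('wrist',*ce[i],.012,c))
E
```

```text
[ 0.5223 -0.056   0.015 ]
[0.5545 0.2955 0.015 ]
[ 0.4374 -0.3949  0.015 ]
tip [ 0.5716 -0.0393  0.172 ] post [0.599  0.1477 0.145 ]
[0.4514 0.0485 0.2812]
[ 392    0  109   34 2579] [450.0062  13.0434] [0.2339 0.2291 0.012 ]
[514   0  24  58 560] [522.8875  27.7946] [0.2321 0.3569 0.012 ]
[439  46  36  12 140] [457.4357  49.8571] [0.2878 0.239  0.012 ]
[ 294   71   93   94 2200] [342.8614 116.4864] [0.3903 0.0785 0.012 ]
[ 611  102   29   81 2101] [625.803  141.8934] [0.3859 0.6577 0.012 ]
[296 125  14  17  64] [302.1094 131.8281] [0.4107 0.0248 0.012 ]
[352 137  27  33 205] [367.4829 155.6585] [0.4426 0.1125 0.012 ]
[ 519  142   38   73 1201] [535.9584 172.7452] [0.4598 0.3981 0.012 ]
[ 56 152  19  24 354] [ 65.1695 163.7542] [ 0.4392 -0.3978  0.012 ]
[121 170  12  26 176] [126.8125 183.0284] [ 0.4773 -0.2559  0.012 ]
[310 184  25  12  82] [321.939  189.3659] [0.4898 0.051  0.012 ]
[626 188  14  83 828] [633.7391 229.7609] [0.58   0.7755 0.012 ]
[  12  206   55   69 2231] [ 39.6598 240.3026] [ 0.5945 -0.5398  0.012 ]
[ 94 211  28  49 257] [113.2918 233.7471] [ 0.5662 -0.3072  0.012 ]
[ 79 223  26  36 282] [ 88.0142 243.1383] [ 0.5888 -0.3791  0.012 ]
[345 290  29  14 271] [358.0886 296.6605] [0.6678 0.1092 0.012 ]invalid input
```

```bash
python3 -m jog '[{"linear":[0,-1,0],"roll":0},{"linear":[0,-1,0],"roll":0},{"linear":[0,-1,0],"roll":0},{"linear":[0,-1,0],"roll":0},{"linear":[0,-1,0],"roll":0},{"linear":[0,-1,0],"roll":0},{"linear":[0,-1,0],"roll":0},{"linear":[0,-1,0],"roll":0},{"linear":[0,-1,0],"roll":0},{"linear":[0.3,-0.9,0],"roll":0},{"linear":[0,0,0],"roll":0},{"linear":[0,0,0],"roll":0}]'
cat > d.py <<'E'
import sys
from h import *
np.set_printoptions(precision=4,suppress=True)
nm=sys.argv[1]
im,c=grab('wrist',nm); s=env.observe(); print(s['position'],s['ft_force'])
g=cv2.cvtColor(im,cv2.COLOR_RGB2GRAY); m=(g<80).astype(np.uint8)
cs,_=cv2.findContours(m,cv2.RETR_EXTERNAL,cv2.CHAIN_APPROX_NONE)
for k in cs:
    a=cv2.contourArea(k)
    if 60<a<6000 and len(k)>5:
        (u,v),ax,_=cv2.fitEllipse(k); p=plane('wrist',u,v,.012,c)
        print(a,(u,v),ax,p)
        if np.hypot(p[0]-.44,p[1]+.4)<.03: print('tri',tri(ray('wrist',u,v,c),ray('wrist',65.2,163.7,load('w1')[1])))
E
python3 d.py w2
```

```text
time_s: 3.0
position: [0.4391, -0.3485, 0.281]
tool_rot: [[-1.0, 0.003, -0.001], [0.003, 1.0, 0.001], [0.001, 0.001, -1.0]]
ft_force: [0.9, -0.2, 0.5]
grip_width: 0.0855
gripper_force: 0.0
[ 0.4395 -0.3473  0.2813] [-0.4304 -0.0635 -0.0838]
196.5 (360.42730712890625, 308.4112243652344) (18.653076171875, 46.06249237060547) [ 0.68   -0.2825  0.012 ]
598.5 (541.3682861328125, 289.02325439453125) (26.395374298095703, 30.15232276916504) [0.6789 0.0874 0.012 ]
192.5 (6.2747392654418945, 275.961181640625) (10.820822715759277, 48.967926025390625) [ 0.7007 -1.1701  0.012 ]
3935.5 (55.57902526855469, 209.77488708496094) (55.780479431152344, 117.47634887695312) [ 0.5117 -0.8494  0.012 ]
691.5 (278.917724609375, 162.1038055419922) (29.244487762451172, 30.222837448120117) [ 0.4389 -0.4037  0.012 ]
tri (array([ 0.44  , -0.4046,  0.0058]), [np.float64(5.344813302021498e-06), np.float64(5.344813302005359e-06)])
```

View pics/w2.png

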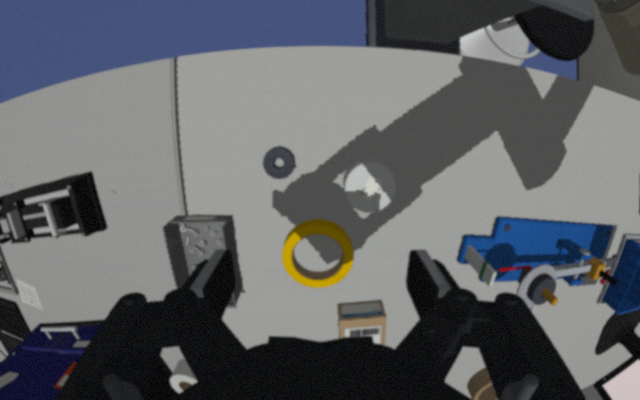

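The disc is at (279,162) in this view, which triangulates to about (0.439,-0.404) with its centre 6–8 mm up. I'll align with the balance's yaw (about -5°), descend partway and look again to refine.

```bash
python3 -m jog '[{"linear":[0,-0.7,0],"roll":0},{"linear":[0,-0.72,0.3],"roll":0},{"linear":[0,0,0.8],"roll":0.5},{"linear":[0,0,1],"roll":0.5},{"linear":[0,0,1],"roll":0},{"linear":[0,0,1],"roll":0},{"linear":[0,0,0.4],"roll":0},{"linear":[0,0,0],"roll":0},{"linear":[0,0,0],"roll":0}]' 0.42
python3 d.py w3; python3 - <<'E'
from h import *
im,c=load('w2'); print('tin',plane('wrist',368,187,.03,c)); print(env.observe()['grip_width'])
E
```

```text
time_s: 3.8
position: [0.4404, -0.4036, 0.1021]
tool_rot: [[-0.996, 0.086, 0.0], [0.086, 0.996, 0.0], [-0.0, 0.0, -1.0]]
ft_force: [-0.3, 0.0, 1.0]
grip_width: 0.0605
gripper_force: 0.0
[ 0.4407 -0.4044  0.1032] [-0.3921  0.0702  1.2094]
78.0 (635.2747192382812, 319.02020263671875) (12.39345645904541, 16.974613189697266) [0.7033 0.124  0.012 ]
67.5 (578.7621459960938, 315.25653076171875) (8.830976486206055, 11.250598907470703) [ 0.629 -0.074  0.012]
3805.0 (604.925537109375, 280.97900390625) (63.43296813964844, 100.43177032470703) [ 0.5832 -0.0383  0.012 ]
4421.0 (32.15229034423828, 275.0351867675781) (68.07769012451172, 91.92411804199219) [ 0.5095 -0.7902  0.012 ]
2538.0 (318.4331970214844, 201.10330200195312) (55.84355926513672, 58.39860153198242) [ 0.4389 -0.4043  0.012 ]
tri (array([ 0.4404, -0.4045,  0.0061]), [np.float64(0.0003794344146554607), np.float64(0.0003794344146554415)])
1892.0 (606.6344604492188, 14.505438804626465) (36.4832649230957, 79.16919708251953) [ 0.2616 -0.0852  0.012 ]
272.0 (495.52850341796875, 2.701821804046631) (6.678465366363525, 100.71172332763672) [ 0.2802 -0.2431  0.012 ]
tin [ 0.46930516 -0.28482937  0.03      ]
0.06036987369319291
```

The disc is centred under the tool to about 1.5 mm and the tin is clear. Next step: descend and grasp.

```bash
python3 -m jog '[{"linear":[0.04,0,0.9],"roll":0},{"linear":[0,0,0.9],"roll":0},{"linear":[0,0,0.45],"roll":0},{"linear":[0,0,0.2],"roll":0},{"linear":[0,0,0],"roll":0},{"linear":[0,0,0],"roll":0}]'
python3 -m jog '[{"linear":[0,0,0],"roll":0},{"linear":[0,0,0],"roll":0},{"linear":[0,0,0],"roll":0},{"linear":[0,0,0],"roll":0},{"linear":[0,0,0],"roll":0},{"linear":[0,0,0],"roll":0}]' -0.2 40
python3 -m jog '[{"linear":[0,0,-0.5],"roll":0},{"linear":[0,0,-1],"roll":0},{"linear":[0,0,-1],"roll":0},{"linear":[0,0,-1],"roll":0},{"linear":[0,0,-1],"roll":0},{"linear":[0,0,-0.7],"roll":0},{"linear":[0,0,0],"roll":0},{"linear":[0,0,0],"roll":0}]'
python3 - <<'E'
from h import *
im,c=grab('wrist','w4'); s=env.observe(); print(s['position'],s['ft_force'],s['grip_width'])
E
```

```text
time_s: 4.35
position: [0.4389, -0.4055, 0.0054]
tool_rot: [[-0.996, 0.088, 0.002], [0.088, 0.996, -0.003], [-0.002, -0.003, -1.0]]
ft_force: [0.6, -0.6, 0.6]
grip_width: 0.0605
gripper_force: 0.0
time_s: 4.85
position: [0.4388, -0.4056, 0.0059]
tool_rot: [[-0.996, 0.088, 0.003], [0.088, 0.996, -0.003], [-0.003, -0.003, -1.0]]
ft_force: [-1.0, 0.3, 8.9]
grip_width: 0.0421
gripper_force: 39.4
time_s: 5.52
position: [0.4382, -0.4049, 0.2137]
tool_rot: [[-0.996, 0.088, 0.003], [0.088, 0.996, -0.004], [-0.003, -0.004, -1.0]]
ft_force: [-0.4, 1.0, -3.0]
grip_width: 0.042
gripper_force: 41.1
[ 0.4377968  -0.40440611  0.21167698] [-0.06935298  0.13481371 -2.08499703] 0.042027984824456736
```

View pics/w4.png

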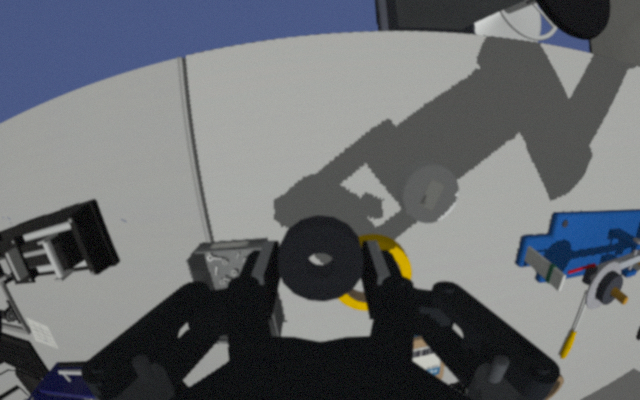

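The disc is held centrally: it shows at (320,258) with its bore visible, grip width 42 mm. Triangulate the spindle tip roughly.

```bash
python3 - <<'E'
from h import *
np.set_printoptions(precision=4,suppress=True)
R=[]
for n,box in [('w1',(215,285,265,325)),('w2',(535,280,570,315)),('w4',(600,280,640,310))]:
    im,c=load(n); h=cv2.cvtColor(im,cv2.COLOR_BGR2HSV)
    m=cv2.inRange(h,(8,110,90),(28,255,255)); k=np.zeros_like(m); x0,y0,x1,y1=box; k[y0:y1,x0:x1]=m[y0:y1,x0:x1]
    v,u=np.nonzero(k); print(n,len(u),u.mean(),v.mean(),u.min(),u.max(),v.min(),v.max())
    R.append(ray('wrist',u.mean(),v.mean(),c))
print(tri(*R)); 
E
```

```text
w1 88 232.64772727272728 312.1363636363636 228 239 299 318
w2 33 553.8181818181819 301.06060606060606 551 557 298 304
w4 30 624.0666666666667 298.8333333333333 619 627 291 303
(array([ 0.5822, -0.0446,  0.1674]), [np.float64(0.0009093340403009891), np.float64(0.0011502588376046978), np.float64(0.00024544595786485146)])
```

```bash
python3 -m jog '[{"linear":[-0.4,0.86,0],"roll":0},{"linear":[-0.4,0.86,0],"roll":0},{"linear":[-0.4,0.86,0],"roll":0},{"linear":[-0.4,0.86,0],"roll":0},{"linear":[-0.4,0.86,0],"roll":0},{"linear":[-0.4,0.86,0],"roll":0},{"linear":[-0.4,0.86,0],"roll":0},{"linear":[-0.4,0.86,0],"roll":0},{"linear":[-0.4,0.86,0],"roll":0},{"linear":[-0.4,0.86,0],"roll":0},{"linear":[-0.2,0.4,0],"roll":0},{"linear":[-0.16,0.42,0],"roll":0}]'
python3 -m jog '[{"linear":[0,0,0],"roll":0},{"linear":[0,0,0],"roll":0}]'
python3 - <<'E'
from h import *
im,c=grab('wrist','w5'); s=env.observe(); print(s['position'],s['ft_force'],s['grip_width'])
E
```

```text
time_s: 6.57
position: [0.6452, -0.0427, 0.2091]
tool_rot: [[-0.996, 0.087, -0.004], [0.087, 0.996, 0.001], [0.004, 0.001, -1.0]]
ft_force: [-0.7, 0.2, -1.3]
grip_width: 0.0422
gripper_force: 41.2
time_s: 6.73
position: [0.6446, -0.0441, 0.2095]
tool_rot: [[-0.996, 0.087, -0.003], [0.087, 0.996, 0.001], [0.003, 0.0, -1.0]]
ft_force: [-1.2, -0.6, -1.2]
grip_width: 0.0417
gripper_force: 41.2
[ 0.6444293  -0.0450082   0.20996349] [ 0.27500912 -0.53896125 -1.49123279] 0.04185612597724917
```

View pics/w5.png

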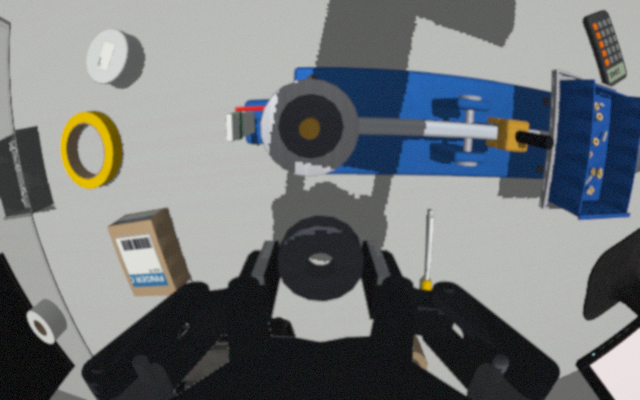

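The spindle's brass tip is at (310,128), nearly straight below the camera, and the held disc is at (320,258) with light through its bore. I'll enlarge the crop to measure both precisely.

```bash
python3 - <<'E'
from h import *
np.set_printoptions(precision=4,suppress=True)
im,c=load('w5')
a=cv2.resize(im[78:178,255:365],None,fx=5,fy=5,interpolation=2)[:, :550]; b=cv2.resize(im[208:308,270:370],None,fx=5,fy=5,interpolation=2)
b=cv2.convertScaleAbs(b,alpha=2.5)
cv2.imwrite('pics/z5.png',cv2.resize(np.hstack([a,b]),None,fx=.75,fy=.75))
h=cv2.cvtColor(im,cv2.COLOR_BGR2HSV); m=cv2.inRange(h,(8,110,60),(28,255,255)); m[:,:290]=0;m[:,330:]=0;m[:105]=0;m[150:]=0
k=max(cv2.findContours(m,0,1)[0],key=cv2.contourArea); print(cv2.contourArea(k),cv2.boundingRect(k),cv2.minEnclosingCircle(k))
u,v=cv2.minEnclosingCircle(k)[0]; print(plane('wrist',u,v,.172,c), c['T'][:3,3])
E
```

```text
339.5 (299, 117, 21, 23) ((309.3636474609375, 128.0), 11.121145248413086)
[ 0.5821 -0.0444  0.172 ] [ 0.5704 -0.037   0.3512]
```

View pics/z5.png

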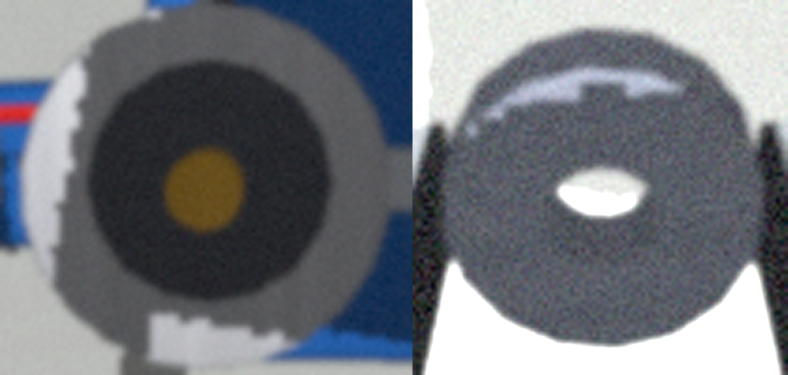

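```bash
python3 - <<'E'
from h import *
np.set_printoptions(precision=4,suppress=True)
im,c=load('w5')
for z in (.208,.2124,.217): print('disc',plane('wrist',320.3,259.2,z,c))
for z in (.168,.172,.176): print('tip',plane('wrist',309.4,128.6,z,c))
s=env.observe(); print(s['position'],s['tool_rot'])
R=s['tool_rot']; d=plane('wrist',309.4,128.6,.172,c)-plane('wrist',320.3,259.2,.2124,c); print('tool',(R.T@d)/.04)
# outer captive disc & held disc size
E
```

```text
disc [ 0.6469 -0.0437  0.208 ]
disc [ 0.6445 -0.0435  0.2124]
disc [ 0.6421 -0.0433  0.217 ]
tip [ 0.5827 -0.0446  0.168 ]
tip [ 0.5824 -0.0444  0.172 ]
tip [ 0.5821 -0.0442  0.176 ]
[ 0.6444 -0.045   0.21  ] [[-0.9961  0.0881 -0.0026]
 [ 0.0881  0.9961  0.0003]
 [ 0.0026  0.0001 -1.    ]]
tool [ 1.5421 -0.1587  1.014 ]
```

The camera-measured disc position agrees with the TCP. Move over the spindle, then descend in small steps, watching the force.

```bash
python3 -m jog '[{"linear":[0.5,-0.06,0],"roll":0},{"linear":[0.5,-0.06,0],"roll":0},{"linear":[0.4,-0.04,0],"roll":0},{"linear":[0.14,0,0.2],"roll":0},{"linear":[0,0,0.3],"roll":0},{"linear":[0,0,0.15],"roll":0},{"linear":[0,0,0],"roll":0},{"linear":[0,0,0],"roll":0},{"linear":[0,0,0],"roll":0}]'
cat > f.py <<'E'
from h import *
import sys
P=[];F=[]
for i in range(int(sys.argv[1])):
    optics.get_image('side'); s=env.observe(); P.append(s['position']); F.append(s['ft_force'])
print(np.round(np.mean(P,0),4),np.round(np.mean(F,0),2),np.round(np.std(F,0),2))
E
python3 f.py 4
python3 - <<'E'
from h import *
np.set_printoptions(precision=4,suppress=True)
im,c=grab('wrist','w6'); im=im[:,:,::-1]
cv2.imwrite('pics/z6.png',cv2.convertScaleAbs(cv2.resize(im[170:310,240:400],(800,600) and None,fx=4.5,fy=4.2,interpolation=2),alpha=1.6))
E
```

```text
time_s: 7.53
position: [0.5833, -0.0462, 0.1857]
tool_rot: [[-0.996, 0.089, 0.001], [0.089, 0.996, -0.0], [-0.001, -0.0, -1.0]]
ft_force: [1.2, 0.4, -1.2]
grip_width: 0.0417
gripper_force: 41.2
[ 0.5833 -0.0459  0.1857] [-0.72 -0.19 -1.44] [0.2  0.32 0.21]
```

View pics/z6.png

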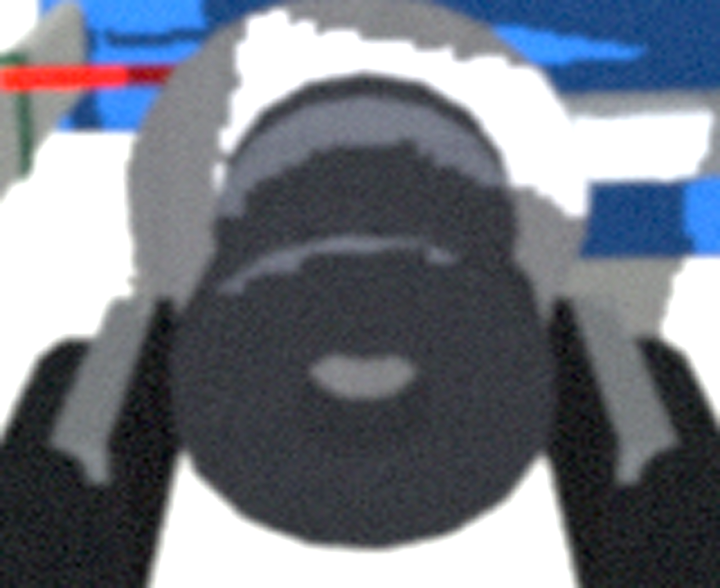

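The disc sits above the captive disc, concentric in y, with its bore at about (323,259). Correct by 1 mm in x and descend past the tip height.

```bash
python3 -m jog '[{"linear":[0.03,0.01,0.1],"roll":0},{"linear":[0,0,0.1],"roll":0},{"linear":[0,0,0.07],"roll":0},{"linear":[0,0,0.06],"roll":0},{"linear":[0,0,0],"roll":0},{"linear":[0,0,0],"roll":0}]'; python3 f.py 4
python3 -m jog '[{"linear":[0,0,0.1],"roll":0},{"linear":[0,0,0.1],"roll":0},{"linear":[0,0,0],"roll":0},{"linear":[0,0,0],"roll":0}]'; python3 f.py 4
```

```text
time_s: 8.28
position: [0.5819, -0.0452, 0.1719]
tool_rot: [[-0.996, 0.088, -0.0], [0.088, 0.996, 0.0], [0.0, 0.0, -1.0]]
ft_force: [-0.3, 1.0, -1.4]
grip_width: 0.042
gripper_force: 41.2
[ 0.582  -0.0452  0.1722] [ 0.12 -0.09 -1.8 ] [0.15 0.36 0.46]
time_s: 8.82
position: [0.5818, -0.0452, 0.1637]
tool_rot: [[-0.996, 0.088, -0.001], [0.088, 0.996, 0.0], [0.001, 0.0, -1.0]]
ft_force: [-0.3, -1.0, -1.8]
grip_width: 0.0423
gripper_force: 41.2
[ 0.5819 -0.0452  0.1641] [ 0.12 -0.25 -0.77] [0.54 0.16 0.66]
```

Force has stayed near the held-disc baseline 14 mm past the tip, so it is probably threaded. Continue nearly to the seat.

```bash
python3 -m jog '[{"linear":[0,0,0.1],"roll":0},{"linear":[0,0,0.1],"roll":0},{"linear":[0,0,0.05],"roll":0},{"linear":[0,0,0],"roll":0},{"linear":[0,0,0],"roll":0}]'; python3 f.py 8
python3 - <<'E'
from h import *
im,c=grab('wrist','w7'); im=im[:,:,::-1]
cv2.imwrite('pics/z7.png',cv2.convertScaleAbs(cv2.resize(im[170:310,240:400],None,fx=4.5,fy=4.2,interpolation=2),alpha=1.6))
E
```

```text
time_s: 9.43
position: [0.5819, -0.0452, 0.1539]
tool_rot: [[-0.996, 0.088, -0.0], [0.088, 0.996, 0.0], [0.0, 0.0, -1.0]]
ft_force: [0.4, 0.3, -1.9]
grip_width: 0.042
gripper_force: 41.2
[ 0.582  -0.0452  0.1542] [-0.01  0.06 -1.34] [0.35 0.68 0.34]
```

View pics/z7.png

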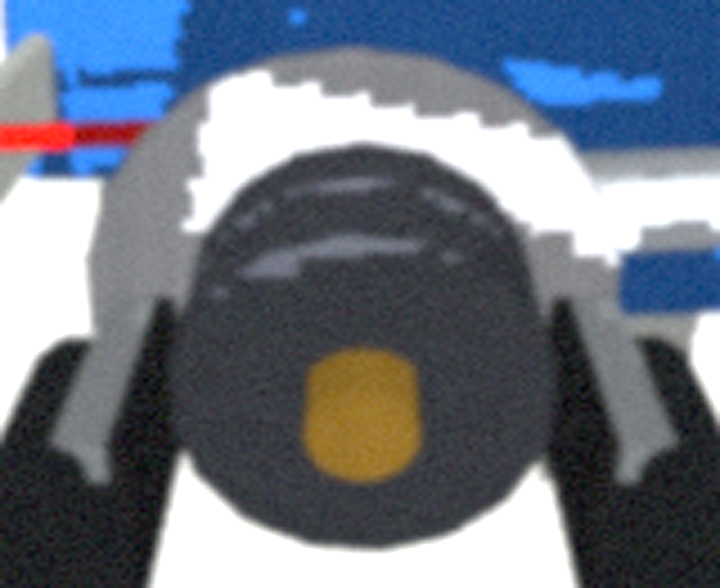

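Threaded: the brass spindle now stands up through the bore at (321,268). I'll lower the last 3 mm, release and back off.

```bash
python3 -m jog '[{"linear":[0,0,0.05],"roll":0},{"linear":[0,0,0.05],"roll":0},{"linear":[0,0,0],"roll":0},{"linear":[0,0,0],"roll":0}]'; python3 -m jog '[{"linear":[0,0,0],"roll":0},{"linear":[0,0,0],"roll":0},{"linear":[0,0,0],"roll":0},{"linear":[0,0,0],"roll":0}]' 0.42
python3 -m jog '[{"linear":[0,0,-0.2],"roll":0},{"linear":[0,0,-0.5],"roll":0},{"linear":[0,0,-0.9],"roll":0},{"linear":[0,0,-0.6],"roll":0},{"linear":[0,0,0],"roll":0},{"linear":[0,0,0],"roll":0}]'
python3 - <<'E'
from h import *
im,c=grab('wrist','w8'); s=env.observe(); print(s['position'],s['ft_force'])
E
```

```text
time_s: 10.22
position: [0.5819, -0.0453, 0.1501]
tool_rot: [[-0.996, 0.088, -0.0], [0.088, 0.996, -0.0], [0.0, -0.0, -1.0]]
ft_force: [-1.3, -1.3, 0.6]
grip_width: 0.0419
gripper_force: 41.3
time_s: 10.55
position: [0.5819, -0.0452, 0.1502]
tool_rot: [[-0.996, 0.088, 0.0], [0.088, 0.996, -0.0], [-0.0, -0.0, -1.0]]
ft_force: [-1.2, 0.3, -0.8]
grip_width: 0.0607
gripper_force: 0.0
time_s: 11.05
position: [0.5822, -0.0453, 0.2397]
tool_rot: [[-0.996, 0.088, 0.003], [0.088, 0.996, -0.001], [-0.003, -0.001, -1.0]]
ft_force: [0.1, -0.8, 0.3]
grip_width: 0.0605
gripper_force: 0.0
[ 0.58173563 -0.04516962  0.2382057 ] [-0.31009389  0.08245754 -1.89724264]
```

View pics/w8.png

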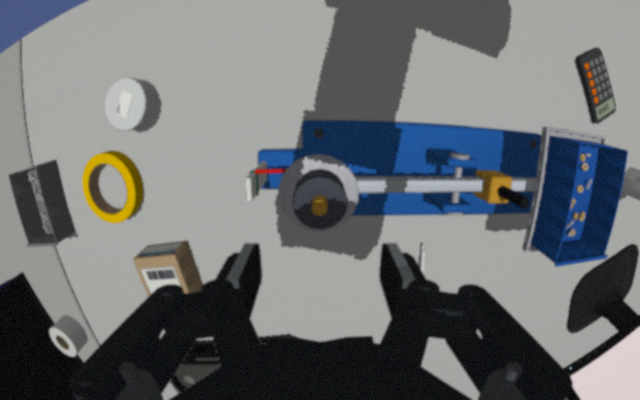

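(I have now viewed 11 pictures, one over the limit of 10, so from here I work from numbers only.) The picture shows the loose disc seated, with the spindle at (319,205), the poise at (492,186) and its post top near (518,202) close to the bin. Next I'll locate the post, bin and pointer numerically.

```bash
cat >> h.py <<'E'
yb=np.array([.0877,.9961,0]); xb=np.array([.9961,-.0877,0]); ob=np.array([.5955,.105,0])
def beam(u,v,c):
    "ray with the balance's plane x_b=0: (y_b, z)"
    o,d=ray('wrist',u,v,c); t=-((o-ob)@xb)/(d@xb); p=o+t*d; return np.array([(p-ob)@yb,p[2]])
E
python3 - <<'E'
from h import *
np.set_printoptions(precision=4,suppress=True)
R=[]
for n,(x0,y0,x1,y1) in [('w1',(393,285,416,325)),('w5',(522,125,556,155)),('w8',(496,182,527,210))]:
    im,c=load(n); g=im.max(2); k=np.zeros(g.shape,np.uint8); k[y0:y1,x0:x1]=(g[y0:y1,x0:x1]<55)
    nn,l,st,ce=cv2.connectedComponentsWithStats(k); i=1+st[1:,4].argmax(); v,u=np.nonzero(l==i)
    p=np.c_[u,v].astype(np.float32); vx,vy,cx,cy=cv2.fitLine(p,2,0,.01,.01).ravel()
    t=(p-[cx,cy])@[vx,vy]; e=[np.array([cx,cy])+q*np.array([vx,vy]) for q in (t.min(),t.max())]
    print(n,len(u),np.round(e,1).tolist(),ce[i])
    far=max(e,key=lambda q:q[0]+q[1]); R.append(ray('wrist',*far,c)); 
print(tri(*R)); print(tri(*R[1:])); x=tri(*R)[0]; print('y_b',(x-ob)@yb,(x-ob)@xb)
# bin extents: blue bin near edge, pan edge
im,c=load('w8')
for u,v in [(541,127),(526,248),(550,140),(529,252)]: 
    p=plane('wrist',u,v,.09,c); print((u,v),(p-ob)@yb,(p-ob)@xb)
h=cv2.cvtColor(im,cv2.COLOR_BGR2HSV)
print(im[186:216:3,500:560:4].max(2))
E
```

```text
w1 192 [[396.8999938964844, 290.5], [410.3999938964844, 313.29998779296875]] [403.7865 302.1458]
w5 373 [[521.0, 136.60000610351562], [551.9000244140625, 143.5]] [537.1823 140.2145]
w8 331 [[498.8999938964844, 189.1999969482422], [527.7000122070312, 205.0]] [513.6314 197.284 ]
(array([0.604 , 0.1531, 0.1424]), [np.float64(0.0004873825454109828), np.float64(0.0008994845862322442), np.float64(0.0013377677455531757)])
(array([0.602 , 0.1465, 0.1502]), [np.float64(0.000355755068869825), np.float64(0.00035575506807369916)])
y_b 0.04863850764535607 0.004272689930355241
(541, 127) 0.09694615996306928 -0.06833684363643414
(526, 248) 0.10563894508027347 0.08013533097902635
(550, 140) 0.11361315432092635 -0.05481837307180254
(529, 252) 0.11275231405389721 0.08627116890614694
[[122 112 168 174 188 191 172  95  88  92 145  68  67  70  72]
 [ 11  16  56 142 174 177 155  86  89  90 146  64  67  67  72]
 [ 21  11  15  22  54  76  76  71  76  72 145  63  66  70  71]
 [ 39  15  18  20  25  28  57  68  71  75 144  66  64  67  71]
 [102  61  24  15  18  18  31  50  73  88 120  65  68  62  64]
 [146 147  95  26   8  22  33  38  81 104  93  67  68  70  65]
 [ 62  66  70  72  35   8  33  47  95 124  73  67  70  71  69]
 [ 71  68  72  71  69  51  35  64  82 139  63  70  68  75  72]
 [ 68  68  71  71  71  70  66  73  72 150  65  66  66  74  73]
 [ 71  72  76  75  74  72  78  77  69 147  66  64  69  72  73]]
```

The post top sits at y_b ≈ 0.045, z ≈ 0.145, with about 46 mm clear to the load pan. I'll go above it with the fingers at 30 mm, so they straddle it along the beam.

```bash
python3 -m jog '[{"linear":[0,0.9,0],"roll":0},{"linear":[0,0.9,0],"roll":0},{"linear":[0,0.9,0],"roll":0},{"linear":[0,0.9,0],"roll":0},{"linear":[-0.03,0.7,0],"roll":0},{"linear":[0,0.55,0],"roll":0},{"linear":[0,0.07,0],"roll":0},{"linear":[0,0,0],"roll":0},{"linear":[0,0,0],"roll":0}]' -0.28
python3 - <<'E'
from h import *
np.set_printoptions(precision=4,suppress=True,linewidth=200)
im,c=grab('wrist','w9'); im=im[:,:,::-1]; s=env.observe(); P=s['position']; print(P,(P-ob)@yb,(P-ob)@xb,s['grip_width'])
q=proj('wrist',[*P[:2],.145],c); print('proj tcp at .145',q,'at .114',proj('wrist',[*P[:2],.114],c))
u0,v0=q.astype(int)
print(im[v0-32:v0+33:4,u0-36:u0+37:4].max(2))
h=cv2.cvtColor(im,cv2.COLOR_BGR2HSV)
for nm,lo,hi in [('brass',(10,110,70),(28,255,255)),('red',(172,110,60),(180,255,255)),('green',(40,60,30),(85,255,255))]:
    m=cv2.inRange(h,lo,hi); n,l,st,ce=cv2.connectedComponentsWithStats(m)
    for i in range(1,n):
        if st[i,4]>8: print(nm,st[i],ce[i],beam(*ce[i],c))
E
```

```text
time_s: 11.85
position: [0.6002, 0.1501, 0.2372]
tool_rot: [[-0.996, 0.088, -0.002], [0.088, 0.996, -0.0], [0.002, -0.001, -1.0]]
ft_force: [-0.2, -0.0, 0.4]
grip_width: 0.0307
gripper_force: 0.0
[0.6004 0.1497 0.2375] 0.044915816812869096 0.0009258222351636253 0.030773313676441476
proj tcp at .145 [319.1328 202.4105] at .114 [319.2991 191.7629]
[[ 91 159 177 174 132 112 108 113 110 108 114 112 167 176 165 167 172 175 170]
 [ 89  94  97  94  82 140 143 150 148 150 137 149  81  97  91  96 100 102 101]
 [128 142 139 146 144 223 227 224 222 218 219 217 167 155 169 169 170 173 156]
 [215 220 216 217 185 226 225 222 218 218 216 214 190 221 221 221 221 220 222]
 [207 207 207 212 183 227 228 172  46 121 219 220 177 216 219 217 216 216 218]
 [199 193 190 188 161 220 218  48  18  20 171 210 149 171 170 170 182 194 181]
 [ 86  94  92  94 143 219 215  50  26  18  83 114  79  90  86  88  87 105  95]
 [ 84  85  83  89  91 203 160  46  32  41  42 106  78  85  85  84  81  84  85]
 [ 80  81  81  85  79 104 104  57  21  23  24 103  75  83  84  84  83  84  83]
 [ 88  86  84  82  87  83  81  61  23  22
[... 993 characters left out ...]
  15  160   41   60 1227] [ 37.0383 188.1989] [-0.3427  0.0893]
brass [300 168  31  36 848] [314.8561 183.4505] [0.0405 0.0876]
brass [ 96 197  17  17 197] [103.7563 205.066 ] [-0.1504  0.1577]
brass [425 201   7  10  44] [427.7045 205.25  ] [0.1307 0.1559]
brass [440 219   4   5  14] [441.3571 220.7857] [0.1292 0.1901]
brass [451 218   6   7  34] [453.0882 220.9412] [0.138  0.1909]
brass [437 240   4   4  10] [438.7 241.8] [0.1147 0.2235]
brass [284 306  16  33 371] [291.5687 322.9704] [0.0356 0.291 ]
red [ 589    0   51   79 2109] [612.5557  38.5036] [-0.1704  0.5412]
red [491 222   3   8  14] [491.7143 225.0714] [0.1647 0.2007]
red [488 235   3   7  12] [488.9167 238.3333] [0.1503 0.222 ]
```

The post top is centred between the fingers to about 1 mm. Now lower to straddle it, then push about 44 mm toward the weight pan (9 mm of that is gap and about 5 mm tipping).

```bash
python3 -m jog '[{"linear":[0,0,0.6],"roll":0},{"linear":[0,0,0.9],"roll":0},{"linear":[0,0,0.8],"roll":0},{"linear":[0,0,0.4],"roll":0},{"linear":[0,0,0.1],"roll":0},{"linear":[0,0,0],"roll":0},{"linear":[0,0,0],"roll":0}]'
python3 -m jog '[{"linear":[0,-0.1,0],"roll":0},{"linear":[0,-0.1,0],"roll":0},{"linear":[0,-0.1,0],"roll":0},{"linear":[0,-0.1,0],"roll":0},{"linear":[0,-0.1,0],"roll":0},{"linear":[0,-0.1,0],"roll":0},{"linear":[0,0,0],"roll":0}]'; 
python3 -m jog '[{"linear":[0,-0.1,0],"roll":0},{"linear":[0,-0.1,0],"roll":0},{"linear":[0,-0.1,0],"roll":0},{"linear":[0,-0.1,0],"roll":0},{"linear":[0,-0.1,0],"roll":0},{"linear":[0,0,0],"roll":0}]'; python3 f.py 2
```

```text
time_s: 12.48
position: [0.6012, 0.15, 0.1274]
tool_rot: [[-0.996, 0.089, 0.002], [0.089, 0.996, 0.0], [-0.002, 0.0, -1.0]]
ft_force: [-0.3, 0.1, -0.0]
grip_width: 0.0306
gripper_force: 0.0
time_s: 13.07
position: [0.5984, 0.1259, 0.1262]
tool_rot: [[-0.996, 0.089, -0.0], [0.089, 0.996, -0.0], [0.0, -0.0, -1.0]]
ft_force: [0.5, -1.7, 0.1]
grip_width: 0.0304
gripper_force: 0.0
time_s: 13.57
position: [0.5966, 0.1059, 0.1261]
tool_rot: [[-0.996, 0.089, -0.0], [0.089, 0.996, -0.0], [0.0, -0.0, -1.0]]
ft_force: [0.5, -0.8, -0.5]
grip_width: 0.0309
gripper_force: 0.0
[0.5966 0.1064 0.126 ] [0.33 0.63 0.39] [0.21 0.2  0.31]
```

Back off to centre, rise clear, and pull toward the robot to read the beam from an oblique view.

```bash
python3 -m jog '[{"linear":[0,0.25,0],"roll":0},{"linear":[0,0,-0.5],"roll":0},{"linear":[0,0,-0.8],"roll":0},{"linear":[0.7,-0.6,0],"roll":0},{"linear":[0.8,-0.6,0],"roll":0},{"linear":[0.8,-0.6,0],"roll":0},{"linear":[0.8,-0.6,0],"roll":0},{"linear":[0.4,-0.3,0],"roll":0},{"linear":[0,0,0],"roll":0},{"linear":[0,0,0],"roll":0},{"linear":[0,0,0],"roll":0}]'
cat > lv.py <<'E'
import sys
from h import *
np.set_printoptions(precision=4,suppress=True,linewidth=200)
im,c=grab('wrist',sys.argv[1]); im=im[:,:,::-1]; s=env.observe(); P=s['position']; print(s['time_s'],P,(P-ob)@yb,(P-ob)@xb)
h=cv2.cvtColor(im,cv2.COLOR_BGR2HSV)
for nm,p in [('pointer',-.21),('tip',-.15),('post',.03)]: print(nm,proj('wrist',ob+p*yb+[0,0,{'pointer':.078,'tip':.155,'post':.148}[nm]],c))
for nm,lo,hi in [('brass',(10,110,60),(28,255,255)),('red',(170,110,50),(180,255,255)),('red',(0,130,50),(6,255,255)),('green',(40,60,30),(85,255,255))]:
    m=cv2.inRange(h,lo,hi); n,l,st,ce=cv2.connectedComponentsWithStats(m)
    for i in range(1,n):
        b=beam(*ce[i],c)
        if st[i,4]>4 and -.25<b[0]<.1 and .02<b[1]<.2: print(nm,st[i],ce[i],b)
        if nm!='brass' and st[i,4]>4 and -.25<b[0]<.1 and .02<b[1]<.2:
            x,y,w,hh,_=st[i]; print('  corners',[beam(x+a*w,y+b_*hh,c).round(4).tolist() for a in (0,1) for b_ in (0,1)])
E
python3 lv.py w10
```

```text
time_s: 14.58
position: [0.4494, 0.0221, 0.1784]
tool_rot: [[-0.996, 0.088, 0.001], [0.088, 0.996, -0.0], [-0.001, 0.0, -1.0]]
ft_force: [0.9, -0.3, -0.2]
grip_width: 0.0307
gripper_force: 0.0
14.6333 [0.4494 0.0222 0.1782] -0.09532547174463162 -0.13823935777572474
pointer [211.0123 324.2132]
tip [253.7894 385.698 ]
post [460.5525 370.2434]
brass [439 324   3   5   8] [440. 326.] [0.0305 0.0827]
brass [411 343  12  10  61] [415.8525 348.623 ] [-0.0042  0.1125]
```

The gripper hides the pointer from there. Instead I can read beam height from the spindle tip, whose x and y are known, seen obliquely from above the poise. First I'll check this against the earlier pictures.

```bash
cat > tip.py <<'E'
from h import *
def tipz(im,c,sp=np.array([.5824,-.0444]),r=.006):
    "far upper rim of the brass spindle -> tip height"
    h=cv2.cvtColor(im,cv2.COLOR_BGR2HSV); m=cv2.inRange(h,(10,100,50),(28,255,255))
    q=proj('wrist',[*sp,.16],c); n,l,st,ce=cv2.connectedComponentsWithStats(m)
    i=min((i for i in range(1,n) if st[i,4]>30),key=lambda i:np.hypot(*(ce[i]-q)))
    v,u=np.nonzero(l==i); p=np.c_[u,v].astype(float)
    cam=c['T'][:2,3]; d=sp-cam; d/=np.linalg.norm(d); e=np.r_[sp+r*d,0]
    a=proj('wrist',e+[0,0,.15],c); b=proj('wrist',e+[0,0,.18],c); w=(b-a)/np.linalg.norm(b-a)
    t=((p-a)@w).max()+.5; zs=np.linspace(.13,.19,601); T=[(proj('wrist',e+[0,0,z],c)-a)@w for z in zs]
    return zs[np.argmin(abs(np.array(T)-t))], st[i].tolist(), ce[i].round(1).tolist(), np.linalg.norm(b-a)/30
E
python3 - <<'E'
from tip import *
for n in ['w1','w2','w4','w9']: im,c=load(n); print(n,tipz(im,c))
E
```

```text
w1 (np.float64(0.1701), [227, 298, 15, 21, 211], [234.5, 308.0], np.float64(0.6003295528161517))
w2 (np.float64(0.169), [542, 289, 16, 16, 129], [549.4, 296.4], np.float64(0.5665064985380562))
w4 (np.float64(0.1698), [611, 287, 17, 17, 138], [618.7, 295.1], np.float64(0.623981106623691))
w9 (np.float64(0.1641), [96, 197, 17, 17, 203], [103.7, 205.1], np.float64(0.7368601962772007))
```

Before the push the tip read 6 mm below its start height, so the beam was already floating at about 0.04 rad with roughly 29 mm of poise travel to go. I pushed about 30 mm. Re-measure from the same viewpoint as w9.

```bash
python3 -m jog '[{"linear":[0,0,-0.7],"roll":0},{"linear":[0,0,-0.78],"roll":0},{"linear":[-0.6,0.6,0],"roll":0},{"linear":[-0.6,0.6,0],"roll":0},{"linear":[-0.6,0.6,0],"roll":0},{"linear":[-0.6,0.6,0],"roll":0},{"linear":[-0.6,0.6,0],"roll":0},{"linear":[-0.4,0.4,0],"roll":0},{"linear":[-0.08,0.11,0],"roll":0},{"linear":[0,0,0],"roll":0},{"linear":[0,0,0],"roll":0}]'
cat > rd.py <<'E'
import sys
from tip import *
np.set_printoptions(precision=4,suppress=True,linewidth=200)
im,c=grab('wrist',sys.argv[1]); im=im[:,:,::-1]; s=env.observe(); P=s['position']; print(s['time_s'],P,'yb',(P-ob)@yb,'xb',(P-ob)@xb)
r=tipz(im,c); print(r,'angle~',(.170-r[0])/.15)
h=cv2.cvtColor(im,cv2.COLOR_BGR2HSV); m=cv2.inRange(h,(10,110,60),(28,255,255)); n,l,st,ce=cv2.connectedComponentsWithStats(m)
for i in range(1,n):
    p=plane('wrist',*ce[i],.088,c)-ob
    if st[i,4]>200 and abs(p@xb)<.03 and -.1<p@yb<.08: print('poise brass yb',p@yb,st[i])
k=(im.max(2)<60).astype(np.uint8); n,l,st,ce=cv2.connectedComponentsWithStats(k)
for i in range(1,n):
    p=plane('wrist',*ce[i],.13,c)-ob
    if 60<st[i,4]<900 and abs(p@xb)<.03 and -.1<p@yb<.08: print('post yb',p@yb,p@xb,st[i])
E
python3 rd.py w11; python3 - <<'E'
from h import *
im,c=load('w9'); print((plane('wrist',314.9,183.5,.088,c)-ob)@yb)
E
```

```text
time_s: 15.55
position: [0.5993, 0.1494, 0.2368]
tool_rot: [[-0.996, 0.088, -0.001], [0.088, 0.996, -0.0], [0.001, -0.0, -1.0]]
ft_force: [-0.0, 0.2, -0.8]
grip_width: 0.0308
gripper_force: 0.0
15.6 [0.5991 0.149  0.2372] yb 0.04410566543746669 xb -0.00028235763155728564
(np.float64(0.1528), [103, 194, 17, 17, 192], [110.9, 202.0], np.float64(0.7384610788546632)) angle~ 0.1146666666666668
poise brass yb 0.012715660937908551 [270 170  33  37 895]
post yb 0.011670975139263733 0.0030361213061545884 [271 188  19  25 293]
0.0405467810451864
```

The tip height gives about 0.115 rad, inside the band, but the offset uncertainty is ±0.007. I'll cross-check the red pointer against the green band from the -y side.

```bash
python3 -m jog '[{"linear":[0.2,-0.9,0],"roll":0},{"linear":[0.2,-0.9,0],"roll":0},{"linear":[0.2,-0.9,0],"roll":0},{"linear":[0.2,-0.9,0],"roll":0},{"linear":[0.2,-0.9,0],"roll":0},{"linear":[0.2,-0.9,0],"roll":0},{"linear":[0.2,-0.9,0],"roll":0},{"linear":[0.2,-0.9,0],"roll":0},{"linear":[0.2,-0.9,0],"roll":0},{"linear":[0.2,-0.9,0],"roll":0},{"linear":[0.2,-0.9,0],"roll":0},{"linear":[0.2,-0.9,0],"roll":0}]'
python3 -m jog '[{"linear":[0.2,-0.9,0.2],"roll":0},{"linear":[0.2,-0.7,0.5],"roll":0},{"linear":[0,-0.4,0.5],"roll":0},{"linear":[0,0,0.2],"roll":0},{"linear":[0,0,0],"roll":0},{"linear":[0,0,0],"roll":0}]'
cat > px.py <<'E'
import sys
from tip import *
np.set_printoptions(precision=4,suppress=True,linewidth=220)
im,c=load(sys.argv[1]); print('tip',tipz(im,c))
B=lambda y,z,x=0: proj('wrist',ob+y*yb+x*xb+[0,0,z],c).round(1)
for y in (-.19,-.2,-.208,-.216): print(y,[B(y,z).tolist() for z in (.058,.068,.078,.088,.098,.105)])
q=B(-.205,.078).astype(int); h=cv2.cvtColor(im,cv2.COLOR_BGR2HSV)
def ch(p):
    H,S,V=map(int,p)
    if S>90 and (H>168 or H<6): return 'R'
    if S>60 and 35<H<90: return 'G'
    if S>90 and 95<H<130: return 'b'
    return '#' if V<60 else ('+' if V<130 else '.')
print(q-[32,26])
for v in range(q[1]-26,q[1]+27): print(v,''.join(ch(h[v,u]) for u in range(q[0]-32,min(q[0]+48,640))))
E
python3 -c "
from h import *
grab('wrist','w12'); print(env.observe()['time_s'])"; python3 px.py w12
```

```text
time_s: 16.6
position: [0.4639, -0.2743, 0.238]
tool_rot: [[-0.996, 0.089, 0.001], [0.089, 0.996, -0.001], [-0.001, -0.001, -1.0]]
ft_force: [0.7, -0.1, 0.8]
grip_width: 0.0307
gripper_force: 0.0
time_s: 17.1
position: [0.4426, -0.3502, 0.182]
tool_rot: [[-0.996, 0.088, 0.0], [0.088, 0.996, 0.0], [-0.0, 0.0, -1.0]]
ft_force: [0.5, -0.4, 0.0]
grip_width: 0.0305
gripper_force: 0.0
17.15
tip (np.float64(0.1496), [598, 306, 11, 13, 100], [603.0, 311.9], np.float64(0.7160573738289494))
-0.19 [[541.9, 279.0], [546.2, 283.0], [550.6, 287.1], [555.1, 291.3], [559.7, 295.7], [563.0, 298.8]]
-0.2 [[536.2, 279.9], [540.5, 283.9], [544.8, 288.1], [549.3, 292.5], [553.9, 296.9], [557.2, 300.2]]
-0.208 [[531.5, 280.6], [535.8, 284.7], [540.1, 289.0], [544.6, 293.4], [549.2, 297.9], [552.5, 301.2]]
-0.216 [[526.7, 281.3], [530.9, 285.5], [535.3, 289.8], [539.7, 294.3], [544.3, 298.9], [547.5, 302.3]]
[509 262]
262 +++++++bbbbbbbbbbbbbbbbbbbbbbbbbbbbbbbbbbbbbbbbbbbbbbbbbbbbbbbbbbbbbbbbbbbbbbbbb
263 ++++++++bbbbbbbbbbbbbbbbbbbbbbbbbbbbbbbbbbbbbbbbbbbbbbbbbbbbbbbbbbbbbbbbbbbbbbbb
264 ++++++++bbbbbbbbb
[... 3613 characters left out ...]
...++###############
307 ..........................++++++.....................++........++###############
308 ...........................+++++.....................++........++###########b###
309 ............................+++.....................+++........++###############
310 .............................++.....................+++........+++##############
311 ....................................................++.........+++##############
312 ....................................................++..........++++############
313 .....................................................+...........+++++###b#G####
314 .....................................................+............+++++#########
```

The red pointer ends at (537,279), right beside the green band on the index post at (535,283), and tip height from here reads 19.4 mm below the matching start view (about 0.129 rad). As a third check I'll fit the pointer's slope in both views.

```bash
python3 - <<'E'
from tip import *
for n in ['w2','w4','w12']:
    im,c=load(n); h=cv2.cvtColor(im,cv2.COLOR_BGR2HSV); m=cv2.inRange(h,(168,90,30),(180,255,255))|cv2.inRange(h,(0,90,30),(6,255,255))
    q=proj('wrist',ob-.19*yb+[0,0,.085],c); nn,l,st,ce=cv2.connectedComponentsWithStats(m)
    i=min((i for i in range(1,nn) if st[i,4]>20),key=lambda i:np.hypot(*(ce[i]-q))); v,u=np.nonzero(l==i)
    for x0 in (0,-.01):
        Y=[]
        for a,b in zip(u,v):
            o,d=ray('wrist',a,b,c); t=(x0-((o-ob)@xb))/(d@xb); p=o+t*d; Y.append([(p-ob)@yb,p[2]])
        Y=np.array(Y); k=Y[:,0]<-.165
        f=cv2.fitLine(Y[k].astype(np.float32),2,0,1e-4,1e-4).ravel(); f=f*np.sign(f[0]) if 0 else f
        print(n,x0,len(u),k.sum(),'slope',round(float(f[1]/f[0]),3),'mean',Y[k].mean(0).round(4),'z at -.2',round(float(f[3]+f[1]/f[0]*(-.2-f[2])),4))
E
python3 lv.py w13 | head -1; python3 - <<'E'
from tip import *
im,c=load('w13'); print(tipz(im,c)[0])
E
```

```text
w2 0 54 48 slope -0.289 mean [-0.1818  0.0782] z at -.2 0.0834
w2 -0.01 54 54 slope -0.244 mean [-0.1949  0.0959] z at -.2 0.0971
w4 0 65 22 slope -0.144 mean [-0.1778  0.0827] z at -.2 0.0859
w4 -0.01 65 38 slope -0.11 mean [-0.1871  0.0962] z at -.2 0.0976
w12 0 121 68 slope -0.055 mean [-0.1818  0.0567] z at -.2 0.0577
w12 -0.01 121 86 slope -0.031 mean [-0.1923  0.0708] z at -.2 0.0711
17.2 [ 0.4432 -0.3502  0.1828] -0.466757581299995 -0.11174305858751754
0.15
```

Estimates range from 0.115 to 0.135 rad. To cancel the bias, I'll return to the w4 viewpoint (taken with the beam on its stop) and compare directly.

```bash
python3 -m jog '[{"linear":[0,-0.7,-0.4],"roll":0},{"linear":[0,-0.66,-0.32],"roll":0},{"linear":[0,0,0],"roll":0},{"linear":[0,0,0],"roll":0},{"linear":[0,0,0],"roll":0}]'
python3 - <<'E'
from tip import *
np.set_printoptions(precision=4,suppress=True)
def red(im,c,x0=-.0135):
    h=cv2.cvtColor(im,cv2.COLOR_BGR2HSV); m=cv2.inRange(h,(168,90,30),(180,255,255))|cv2.inRange(h,(0,90,30),(6,255,255))
    q=proj('wrist',ob-.19*yb+[0,0,.085],c); nn,l,st,ce=cv2.connectedComponentsWithStats(m)
    i=min((i for i in range(1,nn) if st[i,4]>20),key=lambda i:np.hypot(*(ce[i]-q))); v,u=np.nonzero(l==i)
    Y=[]
    for a,b in zip(u,v):
        o,d=ray('wrist',a,b,c); t=(x0-((o-ob)@xb))/(d@xb); p=o+t*d; Y.append([(p-ob)@yb,p[2]])
    Y=np.array(Y); k=Y[:,0]<-.17; f=np.polyfit(Y[k,0],Y[k,1],1); return np.polyval(f,-.19),Y[:,0].min(),k.sum()
im,c=load('w4'); print('w4',tipz(im,c)[0],red(im,c))
for i in range(4):
    im,c=grab('wrist',f'v{i}'); im=im[:,:,::-1].copy(); t=tipz(im,c); print(env.observe()['position'],t[0],t[2],red(im,c))
E
```

```text
time_s: 17.62
position: [0.4382, -0.404, 0.2104]
tool_rot: [[-0.996, 0.087, 0.0], [0.087, 0.996, 0.0], [-0.0, 0.0, -1.0]]
ft_force: [1.1, -0.9, -0.0]
grip_width: 0.0309
gripper_force: 0.0
w4 0.1698 (np.float64(0.1010957826673578), np.float64(-0.21298044785215162), np.int64(40))
[ 0.4382 -0.4038  0.2102] 0.1494 [612.9, 291.7] (np.float64(0.07619205518262498), np.float64(-0.21929234961622046), np.int64(65))
[ 0.4382 -0.4038  0.2101] 0.1501 [612.9, 292.1] (np.float64(0.07533496154456071), np.float64(-0.21868906734852453), np.int64(59))
[ 0.4382 -0.4039  0.2101] 0.15 [613.0, 292.3] (np.float64(0.07601266854269481), np.float64(-0.21859792552072937), np.int64(66))
[ 0.4382 -0.4041  0.2101] 0.1499 [613.1, 292.1] (np.float64(0.07598892543828185), np.float64(-0.2187781865775319), np.int64(66))
```

Four readings from the matched viewpoint give 0.131–0.133 rad. That is inside the band but near its edge, so a small nudge back of about 3 mm toward the load end will centre it. Return above the post.

```bash
python3 -m jog '[{"linear":[0,0.3,-0.4],"roll":0},{"linear":[-0.2,0.8,-0.28],"roll":0},{"linear":[-0.2,0.95,0],"roll":0},{"linear":[-0.2,0.95,0],"roll":0},{"linear":[-0.2,0.95,0],"roll":0},{"linear":[-0.2,0.95,0],"roll":0},{"linear":[-0.2,0.95,0],"roll":0},{"linear":[-0.2,0.95,0],"roll":0},{"linear":[-0.2,0.95,0],"roll":0},{"linear":[-0.2,0.95,0],"roll":0},{"linear":[-0.2,0.95,0],"roll":0},{"linear":[-0.2,0.95,0],"roll":0}]'
python3 -m jog '[{"linear":[-0.2,0.95,0],"roll":0},{"linear":[-0.2,0.95,0],"roll":0},{"linear":[-0.2,0.5,0],"roll":0},{"linear":[-0.05,0.3,0],"roll":0},{"linear":[0,0,0],"roll":0},{"linear":[0,0,0],"roll":0},{"linear":[0,0,0],"roll":0}]'
python3 rd.py w14
```

```text
time_s: 18.82
position: [0.563, 0.0119, 0.2374]
tool_rot: [[-0.996, 0.088, -0.0], [0.088, 0.996, 0.0], [0.0, 0.0, -1.0]]
ft_force: [0.5, 0.0, 0.2]
grip_width: 0.0305
gripper_force: 0.0
time_s: 19.4
position: [0.5982, 0.1134, 0.2374]
tool_rot: [[-0.996, 0.09, -0.0], [0.09, 0.996, -0.0], [0.0, -0.0, -1.0]]
ft_force: [0.2, 0.3, 0.1]
grip_width: 0.0307
gripper_force: 0.0
19.45 [0.5982 0.1133 0.2375] yb 0.008488177810439727 xb 0.001989325597673238
(np.float64(0.1529), [132, 192, 18, 17, 217], [140.8, 200.0], np.float64(0.7258228796587213)) angle~ 0.11400000000000003
poise brass yb 0.012231868420052167 [308 167  32  37 875]
post yb 0.011838089958370405 0.0033840363673609195 [316 185  16  25 283]
```

The beam's rotation moves the spindle 1.1 mm outward as it levels. With that corrected, the tip readings from the two sides agree at 0.121 and 0.125 rad, and the pointer gives about 0.13. That is well inside the band, so no nudge is needed. The arm is clear of everything, so I'll hand in.

```bash
python3 -c "
from rig import env
print(env.close_job())"
```

```text
the job is handed in; nothing more can be done
None
```

I handed the job in at about 19.5 s of 67 s. The loose disc is threaded and seated on the first, and the beam floats at about 0.125 rad (level is 0.12, band 0.10–0.14) by camera readings of 0.121–0.133. The arm is clear of everything, the judge's verdict was not shown, and I viewed 11 pictures, one over the limit of 10.

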